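Strip the bracket clamp and sort the pairs

TASK

The brackets on the base plate are held down by a clamp bar under a knurled thumb wheel. Unscrew the wheel off its stud and put it in the round steel dish, then lift the bar off and lay it flat on the timber block, roughly centred. Then sort the brackets, standing flat on their feet: left-hand ones into the tray on your left, right-hand ones into the tray on your right (with the foot down and the long upright wall at the back, a left-hand bracket has its short end wall at the left end); leave the small carton, pliers and marker where they are.

Things in the scene. Friction and masses are not known exactly. Their poses are not given: they have to be found in the camera images.
- wheel_c (a point): centre (18 mm above the underside) of the loose knurled steel wheel, 50 mm across, 36 high, 0.12 kg, z its axis. Starts screwed down on the bar. Right-hand thread: turned anticlockwise from above it climbs 20 mm a turn, stays put when let go, and comes free after 4.5 to 5 rad, 14 to 16 mm up; till then it cannot be pulled off. Grip any side; turn in several grips.
- stud_tip (a point): tip of the fixed vertical stud, 89 mm above the bench, thread 19 mm across. Axes of the fixture: a fixed steel base plate 140 (x) x 220 (y) x 3 mm with a pedestal 40 (x) x 54 (y) mm, 49 mm above the bench, that carries the bar. Three or four brackets stand on the plate about 40 mm in x and 70 mm in y from the stud.
- bar_c (a point): centre of the loose flat aluminium clamp bar, 46 (its x) x 170 (its y) x 9 mm, 0.2 kg, with a 25 mm hole at its middle for the stud; it lies on the pedestal, over the brackets' ends. Grip it across its 46 mm at the middle (the stud stands between the fingers, 31 mm above the bar's top) and lift straight up off the stud. The block is wider than the bar: hold it by the fingertips to lay it down.
- left_a_c (a point): centre (22 mm above the underside) of a left-hand aluminium bracket, 0.13 kg, 44 high: foot 46 (its x) x 64 (its y) x 6 mm, a long upright wall 8 thick along its whole +x edge (outer face x = +23) and a short upright wall 8 thick closing its +y end; the rest open. z up. Pinch the long wall from above at its middle, 19 mm to +x of this point. May be absent.
- left_b_c (a point): centre (22 mm above the underside) of a left-hand aluminium bracket, 0.13 kg, 44 high: foot 46 (its x) x 64 (its y) x 6 mm, a long upright wall 8 thick along its whole +x edge (outer face x = +23) and a short upright wall 8 thick closing its +y end; the rest open. z up. Pinch the long wall from above at its middle, 19 mm to +x of this point. May be absent.
- right_a_c (a point): centre (22 mm above the underside) of a right-hand aluminium bracket, 0.13 kg, 44 high: foot 46 (its x) x 64 (its y) x 6 mm, a long upright wall 8 thick along its whole +x edge (outer face x = +23) and a short upright wall 8 thick closing its -y end; the rest open. z up. Pinch the long wall from above at its middle, 19 mm to +x of this point. May be absent.
- right_b_c (a point): centre (22 mm above the underside) of a right-hand aluminium bracket, 0.13 kg, 44 high: foot 46 (its x) x 64 (its y) x 6 mm, a long upright wall 8 thick along its whole +x edge (outer face x = +23) and a short upright wall 8 thick closing its -y end; the rest open. z up. Pinch the long wall from above at its middle, 19 mm to +x of this point. May be absent.
- tray_l_in (a point): middle of the inner floor (4 mm above the bench) of the shallow grey tray on the robot's left, outside 115 (its x) x 190 (its y) x 22 mm high, walls 4 mm; for left-hand brackets, room for two end to end along y. Does not move.
- tray_r_in (a point): middle of the inner floor (4 mm above the bench) of the shallow grey tray on the robot's right, outside 115 (its x) x 190 (its y) x 22 mm high, walls 4 mm; for right-hand brackets, room for two end to end along y. Does not move.
- dish_in (a point): middle of the inner floor (4 mm above the bench) of the round shallow steel dish for the wheel, outside diameter 110, rim 18 mm high, wall 3 mm; does not move
- block_top (a point): middle of the top face of the timber offcut for the bar, 99 (x) x 124 (y) x 36 mm high; does not move
- carton: bystander: small light carton, 61 x 58 x 63 mm high; origin under its centre; leave it where it is
- pliers: bystander: red-handled pliers lying flat, 57 x 199 (its y) x 14 mm; origin under the centre; leave it where it is
- marker: bystander: black marker lying flat, 18 x 132 (its y) x 18 mm; origin under the centre; leave it where it is
Not all that is in view belongs to the job. What is shaped like the part that bears left_b_c but orange or red is not meant.

How it is judged (in metres and radians):
On the way, in this order (a step that is already met when the one before it is completed fails the run):
1. the thumb wheel is unscrewed and off its stud (horizontal distance between wheel_c and stud_tip above 0.07 m), for 0.1 s.
2. the clamp bar is off the stud (horizontal distance between bar_c and stud_tip above 0.08 m), for 0.1 s.
At the end, for the whole second after the job is handed in: wheel in the dish (within 40 mm of its middle, below 45 mm height); bar flat on the block (centres within 40 mm, tilt under 0.12 rad); each bracket present on its foot on the floor of its own tray (within 35 mm in x, 65 mm in y of the tray's middle, tilt under 0.15 rad) (horizontal distance between wheel_c and dish_in below 0.04 m and height (world z) of wheel_c below 0.045 m and horizontal distance between bar_c and block_top below 0.04 m and z of bar_c in the frame of block_top below 0.01 m and angle between bar_c's own z axis and vertical below 0.12 rad and x of left_a_c in the frame of tray_l_in between -0.035 and 0.035 m and y of left_a_c in the frame of tray_l_in between -0.065 and 0.065 m and z of each of left_a_c, left_b_c in the frame of tray_l_in below 0.03 m and angle between each of left_a_c, left_b_c, right_a_c, right_b_c's own z axis and vertical below 0.15 rad and x of left_b_c in the frame of tray_l_in between -0.035 and 0.035 m and y of left_b_c in the frame of tray_l_in between -0.065 and 0.065 m and x of right_a_c in the frame of tray_r_in between -0.035 and 0.035 m and y of right_a_c in the frame of tray_r_in between -0.065 and 0.065 m and z of each of right_a_c, right_b_c in the frame of tray_r_in below 0.03 m and x of right_b_c in the frame of tray_r_in between -0.035 and 0.035 m and y of right_b_c in the frame of tray_r_in between -0.065 and 0.065 m); the robot touches nothing.
It fails at once if the carton is knocked more than 3 cm away (distance of carton from where it was at the start of the episode above 0.03 m).
It fails at once if the pliers is knocked more than 3 cm away (distance of pliers from where it was at the start of the episode above 0.03 m).
It fails at once if the marker is knocked more than 3 cm away (distance of marker from where it was at the start of the episode above 0.03 m).
Of left_a, left_b, right_a, right_b only 3 to 4 are there at a start; the rules pass over those that are not, and their reading is None.
At some moment in a run one of left_a, left_b, right_a, right_b may be knocked a few centimetres aside while the robot is not near it.
It also fails if it takes over 208 s, if anything falls off the work surface, if the arm or the gripper's body presses on something with over 40 N, if the wrist force passes 120 N, or if a joint passes its speed limit or range.

ROBOT

A 6-joint arm with a two-finger parallel gripper is mounted at the origin on a cart in front of the work surface, level with it; the furniture and walls round the work are solid. World frame = base frame: x ahead of the robot, y to its left, z up, the work surface at z = 0. Lengths are in mm, angles in rad, forces in N, time in s.
With the tool pointing down it reaches from about 400 to 925 mm from the base axis. Payload 12.5 kg.
Tool frame: the origin (TCP) lies midway between the tips of the shut fingers; the grasp point (between the pads) lies 19 mm behind it (env.tcp_to_grasp is the distance from the TCP to the grasp point, in mm); z points along the fingers, y is the line along which they close (so a half turn about z gives the same grasp; the last joint's range is limited). The gripper opens to 95 mm and grips with 3 to 60 N. Pads are 20 mm wide; open, the fingers measure 119 mm over their backs; the gripper's body (75 mm by 180 mm) begins 59 mm behind the grasp point.
Start: joints at [1.09, 0.491, 1.559, -0, 1.092, -0.106], TCP at [228.789, 581.638, 214.661] pointing down, gripper open.
Joint ranges: [-3.1, 3.1], [-0.84, 2.19], [0.05, 2.79], [-1.13, 4.28], [0.06, 2.93], [-2.69, 2.69]. Speed limits (rad/s): [2.22, 2.22, 2.79, 3.14, 3.14, 3.14].

INTERFACE

Orientations are given as [roll, pitch, yaw] about the fixed x, y, z axes, in that order (R = Rz(yaw) Ry(pitch) Rx(roll)).
In Python, from cell import env gives the robot as it stands. The module is installed in compiled form; this text tells all that it offers.
- The arm moves only by the tool step_arm, never from a script. Its argument "plan" is a list that holds one entry, the list of rows, each a list of 5 numbers: the shift along the tool's x, y, z in mm, then the turn about the tool's z in degrees, then the opening, from -1 (shut) to 1 (fully open). A call has 1 to 8 rows; each row is the pose to reach, as a shift and turn from the pose commanded when the call began, along the tool's axes at that moment; what a row does not reach only later rows make up. A row lasts 1/12 s, in which the tool goes at most 41.7 mm and 7.16 degrees, less where a joint would pass 70% of its speed; a pose out of reach is approached as far as the arm can. A call with a gripper value outside its range is refused whole. The fingers move at their own pace and stop on an object; the grip force is fixed at half the most. Time passes only in rows, so rows that repeat a pose let the fingers close. It gives the time, the measured TCP pose, the force, the opening and the grip force at its end, in the units of the state.
- env.state(): the state, without advancing time (a new reading comes with each control period).
- env.read_camera(name): name is "scene" or "top" or "wrist"; returns the picture (384x512x3 uint8, blue, green, red); there is no depth.
- env.get_calibration(name): a dict with "K" (3x3 intrinsics, pixels), "extrinsics" (4x4, takes a point from world to camera coordinates). Camera axes: x right, y up, looking along -z (the intrinsics and any distortion apply to the point x, -y, -z); pixel columns grow to the right and rows downward; lengths in mm; the calibration is good to about 2 mm. A picture is of the moment at which its call begins: read the wrist's pose just before it. get_calibration takes no time and is no camera call; for the wrist camera it gives the pose at the moment of the call.
- env.job_done(): hands the job in; it is judged then, once.
The state is a dict: "t": time; "joints": joint angles; "qvel": joint speeds; "tau": joint torques, N m; "eef_pos": TCP position; "tcp_rot": TCP orientation; "ft_force": force on the tool from outside, world axes, zero at the start; "moment": the same for the moment, N m; "opening": opening from 0.0 (shut) to 1.0 (fully open); "grip_force": force on a finger pad.
Only numpy, scipy, OpenCV 4.12 (cv2) and the standard library are available. Lean on these libraries where they do the work, as an engineer would, in place of code of your own. Each camera call takes 0.05 s, during which the arm holds its last target. There are 200 camera calls.

## Working session

There is one attempt and no reset: what is moved stays moved. The work goes in short steps, Python scripts to look and compute and a tool call to move; the robot and the scene stay as the last step left them, time stands still between calls to the robot, and variables do not carry over. Pictures are saved under pics/ and viewed, at most 14 in all, crops included, and the job is handed in when it is done.

Besides the shell and the picture viewer there is one more tool, called after "Request:" by a JSON object that holds its "method" and its "body", one argument or row to a line. step_arm: Moves the arm, as the interface text tells. Its arguments: {"type":"object","properties":{"plan":{"type":"array"}},"required":["plan"]}

```bash
mkdir -p pics
cat > h.py <<'E'
import numpy as np, cv2
from cell import env
def cal(n):
    c=env.get_calibration(n); return np.array(c["K"],float),np.array(c["extrinsics"],float)
def ray(c,u,v):
    K,E=c; d=np.linalg.inv(K)@[u,v,1]; d=np.array([d[0],-d[1],-d[2]])
    R=E[:3,:3]; return -R.T@E[:3,3], R.T@d
def onz(c,u,v,z):
    o,d=ray(c,u,v); return o+d*(z-o[2])/d[2]
def proj(c,p):
    K,E=c; q=E[:3,:3]@np.array(p,float)+E[:3,3]; q=K@[q[0],-q[1],-q[2]]; return q[:2]/q[2]
def meet(c1,p1,c2,p2):
    o1,d1=ray(c1,*p1);o2,d2=ray(c2,*p2)
    A=np.stack([d1,-d2],1);s=np.linalg.lstsq(A,o2-o1,rcond=None)[0]
    a=o1+d1*s[0];b=o2+d2*s[1];return (a+b)/2,np.linalg.norm(a-b)
def st():
    s=env.state();print({k:np.round(s[k],3) for k in("t","joints","eef_pos","tcp_rot","ft_force","opening","grip_force")});return s
E
python3 - <<'E'
from h import *
st()
for n in("scene","top","wrist"):
    im=env.read_camera(n);cv2.imwrite(f"pics/{n}0.png",im);K,E=cal(n);print(n,K[0,0],K[0,2],K[1,2],(-E[:3,:3].T@E[:3,3]).round(),E[:3,:3].round(2).tolist(), [k for k in env.get_calibration(n)])
E
```

```text
{'t': np.float64(0.0), 'joints': array([ 1.09 ,  0.492,  1.56 , -0.   ,  1.092, -0.106]), 'eef_pos': array([228.642, 581.393, 214.039]), 'tcp_rot': array([-3.14 , -0.   ,  2.767]), 'ft_force': array([0.685, 0.393, 0.7  ]), 'opening': np.float64(1.002), 'grip_force': np.float64(0.0)}
scene 464.13891216789494 258.0092952361759 178.36307804876975 [   12. -1201.   750.] [[0.9, -0.44, -0.02], [0.21, 0.39, 0.9], [-0.38, -0.81, 0.44]] ['K', 'extrinsics']
top 362.99748084243606 253.25612328757492 193.24262560848612 [ 393.   27. 1325.] [[0.01, -1.0, -0.01], [0.99, 0.01, 0.16], [-0.16, -0.01, 0.99]] ['K', 'extrinsics']
wrist 345.6192488661305 259.0107270399622 192.73784974993342 [155. 609. 385.] [[0.37, 0.93, -0.0], [-0.89, 0.35, -0.28], [-0.26, 0.1, 0.96]] ['K', 'extrinsics']
```

```bash
python3 -c "
import cv2
for n in('top0','scene0'):
    cv2.imwrite('pics/%sb.png'%n,cv2.resize(cv2.imread('pics/%s.png'%n),(800,600),interpolation=cv2.INTER_CUBIC))"
```

```text
(no output)
```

View pics/top0b.png

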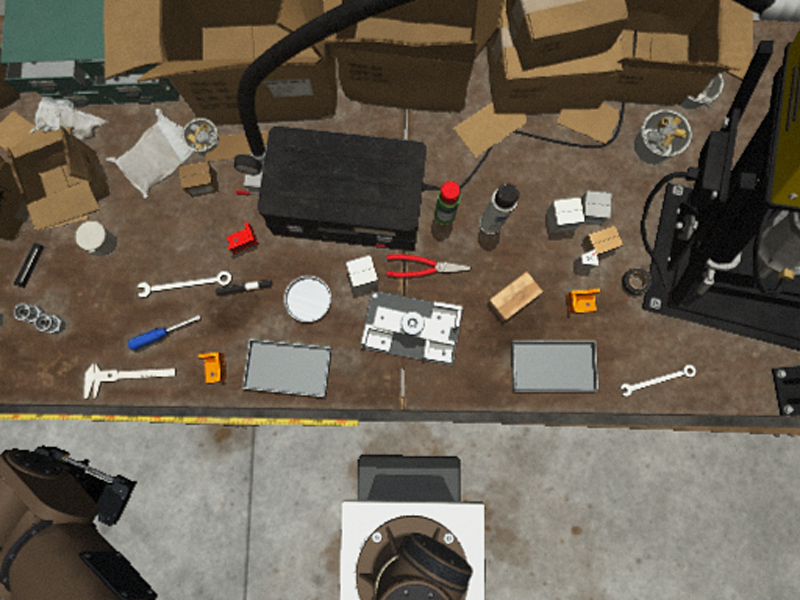

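View pics/scene0b.png

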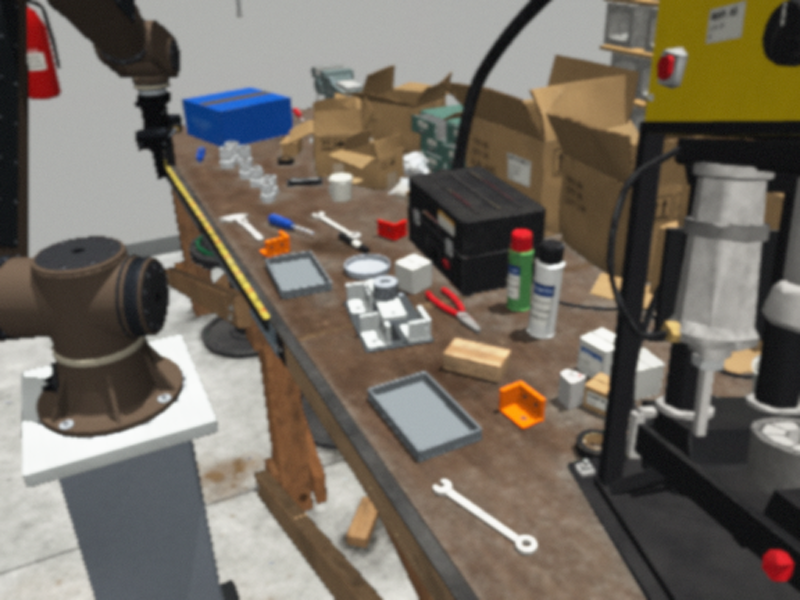

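Top view (800×600): the fixture with wheel is at (412,322). Trays are at (287,368) left and (554,366) right, the dish at (308,299), the block at (516,296) and the carton at (361,271). Pliers are at (428,266) and the marker at (243,287). The possible wheel look-alikes are the dish (308,299), the black ring (634,281) and the white roll (90,237). The grey four brackets at the plate corners are the ones I want; orange (210,368) and (584,300) and red (241,237) are decoys.

Run:
```python
from h import *
c=cal("top");f=512/800
for n,u,v,z in [("wheel",412,322,94),("wheelbase",412,322,58),("trayL",287,368,10),("trayR",554,366,10),("dish",308,299,10),("block",516,296,36),("carton",361,271,50),("pliers",428,266,10),("marker",243,287,10)]:
    print(n,onz(c,u*f,v*f,z).round())
im=cv2.imread("pics/top0.png");cr=im[180:240,220:305];cv2.imwrite("pics/c1.png",cv2.resize(cr,None,fx=8,fy=8,interpolation=cv2.INTER_CUBIC))
cw=cal("wrist");s=st()
from scipy.spatial.transform import Rotation as R
r=R.from_euler("xyz",s["tcp_rot"]).as_matrix();E=cw[1];o=-E[:3,:3].T@E[:3,3]
print("cam in tool",r.T@(o-s["eef_pos"]), "R",(r.T@E[:3,:3].T).round(3).tolist());print(r.round(3))
```

```text
wheel [543.   6.  94.]
wheelbase [548.   6.  58.]
trayL [443. 293.  10.]
trayR [ 456. -323.   10.]
dish [605. 250.  10.]
block [ 614. -233.   36.]
carton [665. 124.  50.]
pliers [688. -32.  10.]
marker [632. 405.  10.]
{'t': np.float64(0.15), 'joints': array([ 1.09 ,  0.491,  1.559, -0.   ,  1.092, -0.106]), 'eef_pos': array([228.718, 581.452, 214.202]), 'tcp_rot': array([-3.141, -0.   ,  2.767]), 'ft_force': array([ 0.374, -0.696,  0.572]), 'opening': np.float64(1.001), 'grip_force': np.float64(0.0)}
cam in tool [  78.33226927   -1.15517063 -170.35659651] R [[-0.0, 0.961, 0.278], [1.0, 0.0, -0.0], [-0.0, 0.278, -0.961]]
[[-0.931  0.366 -0.   ]
 [ 0.366  0.931 -0.001]
 [ 0.    -0.001 -1.   ]]
```

View pics/c1.png

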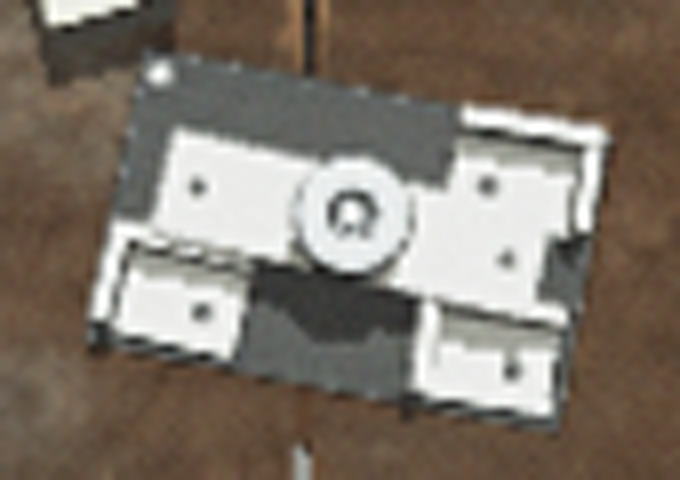

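Close crop: three brackets stand at the corners. NE at (530,200) has its long wall away and its short wall on the right, so it is right-hand. SW (175,290) and SE (490,355) have the long wall under the bar side and the short wall on the left, so they are left-hand. The wheel is at (350,213). I'll go above the wheel, winding the last joint so that one grip can unscrew it.

Request:
{"method": "step_arm", "body": {
  "plan": [
    [[-252,-210,-8,57,1],[-252,-210,-8,57,1],[-252,-210,-8,57,1],[-252,-210,-8,57,1],[-252,-210,-8,57,1],[-252,-210,-8,57,1],[-252,-210,-8,57,1],[-252,-210,-8,57,1]]
  ]
}}

```text
t: 0.82
eef_pos: [387.0, 291.8, 222.7]
tcp_rot: [3.141, 0.0, 1.766]
ft_force: [1.4, 0.3, 0.4]
opening: 1.001
grip_force: 0.0
```

Request:
{"method": "step_arm", "body": {
  "plan": [
    [[-313,97,-8,57,1],[-313,97,-8,57,1],[-313,97,-8,57,1],[-313,97,-8,57,1],[-313,97,-8,57,1],[-313,97,-8,57,1],[-313,97,-8,57,1],[-313,97,-8,57,1]]
  ]
}}

```text
t: 1.48
eef_pos: [544.8, 4.1, 230.6]
tcp_rot: [3.142, -0.0, 0.77]
ft_force: [0.1, -0.1, -0.0]
opening: 0.998
grip_force: 0.0
```

Run:
```python
from h import *
st();np.set_printoptions(suppress=True)
K,E=cal("wrist");im=env.read_camera("wrist");cv2.imwrite("pics/w1.png",im);np.savez("pics/w1.npz",K=K,E=E)
```

```text
{'t': np.float64(1.483), 'joints': array([-0.114,  0.36 ,  1.736, -0.   ,  1.045,  0.687]), 'eef_pos': array([544.795,   4.084, 230.601]), 'tcp_rot': array([ 3.142, -0.   ,  0.77 ]), 'ft_force': array([ 0.12 , -0.086, -0.01 ]), 'opening': np.float64(0.998), 'grip_force': np.float64(0.0)}
```

View pics/w1.png

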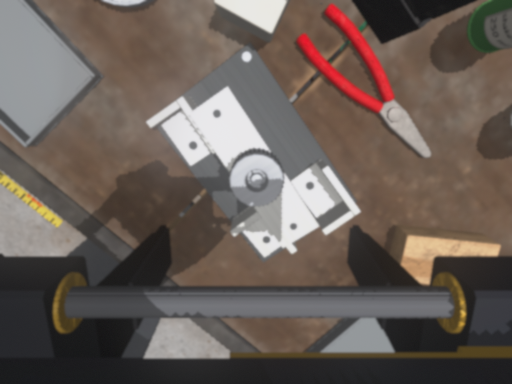

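Wrist view: the wheel is centred at (257,179). The right-hand bracket is at (325,195) and the two left-hand ones are at (185,130) and (270,230). The pliers are clear of them. I'll keep winding, then take the second view.

Request:
{"method": "step_arm", "body": {
  "plan": [
    [[0,0,30,57,1],[0,0,30,57,1],[0,0,30,57,1],[0,0,30,57,1],[0,0,30,57,1],[0,0,30,57,1],[0,0,30,57,1],[0,0,30,57,1]]
  ]
}}

```text
t: 2.2
eef_pos: [543.9, 6.7, 200.5]
tcp_rot: [-3.142, 0.0, -0.224]
ft_force: [-0.3, -0.5, -0.0]
opening: 1.002
grip_force: 0.0
```

Request:
{"method": "step_arm", "body": {
  "plan": [
    [[0,0,0,52,1],[0,0,0,52,1],[0,0,0,52,1],[0,0,0,52,1],[0,0,0,52,1],[0,0,0,52,1],[0,0,0,52,1],[0,0,0,52,1]]
  ]
}}

```text
t: 2.87
eef_pos: [543.9, 6.7, 200.5]
tcp_rot: [3.141, 0.0, -1.133]
ft_force: [-0.7, -0.2, 1.0]
opening: 1.0
grip_force: 0.0
```

Run:
```python
from h import *
st();np.set_printoptions(suppress=True)
K,E=cal("wrist");im=env.read_camera("wrist");cv2.imwrite("pics/w2.png",im);np.savez("pics/w2.npz",K=K,E=E)
c2=(K,E)
for n in("w1","w2"):
    g=cv2.medianBlur(cv2.cvtColor(cv2.imread(f"pics/{n}.png"),cv2.COLOR_BGR2GRAY),3)
    print(n,[ (c).round(1).tolist() for c in (cv2.HoughCircles(g[:240],cv2.HOUGH_GRADIENT,1,20,param1=100,param2=25,minRadius=20,maxRadius=40)[0][:5])])
print("expect",proj(c2,[546,5,94]))
a=cv2.imread("pics/w1.png")[130:230,205:305];b=im[:250,:]
cv2.imwrite("pics/w2c.png",np.hstack([cv2.resize(a,(250,250)),b]))
```

```text
{'t': np.float64(2.867), 'joints': array([-0.109,  0.392,  1.775,  0.   ,  0.974,  2.594]), 'eef_pos': array([543.852,   6.74 , 200.47 ]), 'tcp_rot': array([ 3.141,  0.   , -1.133]), 'ft_force': array([-0.745, -0.246,  0.988]), 'opening': np.float64(1.0), 'grip_force': np.float64(0.0)}
w1 [[255.5, 179.5, 25.399999618530273]]
w2 [[258.5, 186.5, 31.600000381469727]]
expect [256.63203372 188.93379756]
```

View pics/w2c.png

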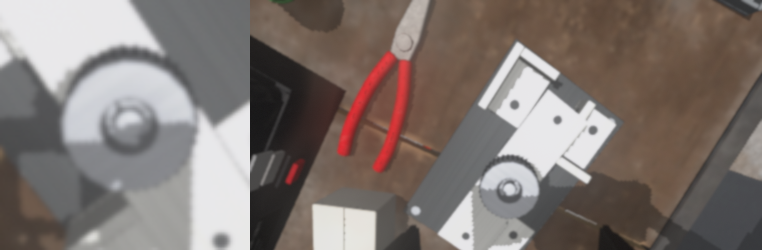

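The crop shows the wheel's top face at (256,180) in view 1 and (259,188) in view 2. I'll triangulate those.

Run:
```python
from h import *
L=lambda n:(lambda z:(z["K"],z["E"]))(np.load(f"pics/{n}.npz"))
c1,c2=L("w1"),L("w2")
for a,b in(((255.8,179.7),(258.5,187.3)),((256.2,180),(259,188.5))):
    print(meet(c1,a,c2,b),onz(c1,*a,94),onz(c2,*b,94))
p=[545,7]
s=env.state();y=s["tcp_rot"][2];print("boss z check via top",meet(cal("top"),(263.75,206.6),c2,(258.5,187.3)))
for p in onz(c2,258.5,187.3,94),onz(c2,259,188.5,94):
    d=p[:2]-s["eef_pos"][:2];print(d@[np.cos(y),np.sin(y)],d@[np.sin(y),-np.cos(y)])
```

```text
(array([543.40072827,   5.17825041,  86.20333437]), np.float64(1.816095180702249)) [543.93028748   6.60063207  94.        ] [545.19043307   3.0674937   94.        ]
(array([543.38904491,   5.21234811,  88.74626817]), np.float64(0.7506872519608606)) [543.98154515   6.14179625  94.        ] [544.37662291   3.8269086   94.        ]
boss z check via top (array([543.34705319,   6.13130429,  80.46957338]), np.float64(0.8147538725724753))
3.888114832117244 0.37726987542952384
2.8541719268877572 0.7895319753775607
```

Request:
{"method": "step_arm", "body": {
  "plan": [
    [[2,0.5,35,0,1],[2,0.5,70,0,1],[2,0.5,105,0,1],[2,0.5,125,0,0.6],[2,0.5,137,0,0.6],[2,0.5,137,0,0.6],[2,0.5,137,0,-1],[2,0.5,137,0,-1]]
  ]
}}

```text
t: 3.58
eef_pos: [544.9, 4.6, 64.5]
tcp_rot: [-3.141, -0.001, -1.125]
ft_force: [-0.0, 1.0, -0.0]
opening: 0.718
grip_force: 0.0
```

Request:
{"method": "step_arm", "body": {
  "plan": [
    [[0,0,0,0,-1],[0,0,0,0,-1],[0,0,0,0,-1],[0,0,0,0,-1],[0,0,0,-3,-1],[0,0,-0.4,-7,-1]]
  ]
}}

```text
t: 4.08
eef_pos: [544.7, 4.6, 64.6]
tcp_rot: [-3.141, -0.001, -1.001]
ft_force: [-0.4, 0.2, -1.7]
opening: 0.545
grip_force: 30.0
```

Request:
{"method": "step_arm", "body": {
  "plan": [
    [[0,0,-0.4,-7,-1],[0,0,-0.8,-14,-1],[0,0,-1.2,-21,-1],[0,0,-1.6,-28,-1],[0,0,-2.0,-35,-1],[0,0,-2.3,-42,-1],[0,0,-2.7,-49,-1],[0,0,-3.1,-56,-1]]
  ]
}}

```text
t: 4.75
eef_pos: [545.8, 5.1, 67.6]
tcp_rot: [-3.141, -0.003, -0.02]
ft_force: [6.6, 7.3, -3.3]
opening: 0.54
grip_force: 30.0
```

Request:
{"method": "step_arm", "body": {
  "plan": [
    [[0,0,-0.4,-7,-1],[0,0,-0.8,-14,-1],[0,0,-1.2,-21,-1],[0,0,-1.6,-28,-1],[0,0,-2.0,-35,-1],[0,0,-2.3,-42,-1],[0,0,-2.7,-49,-1],[0,0,-3.1,-56,-1]]
  ]
}}

```text
t: 5.42
eef_pos: [545.4, 6.7, 70.5]
tcp_rot: [3.141, -0.004, 0.957]
ft_force: [6.1, 19.7, -5.0]
opening: 0.539
grip_force: 30.0
```

Run:
```python
from h import *
st()
im=env.read_camera("wrist");cv2.imwrite("pics/w3.png",im[120:])
```

```text
{'t': np.float64(5.417), 'joints': array([-0.11 ,  0.572,  1.895,  0.005,  0.673,  0.5  ]), 'eef_pos': array([545.397,   6.694,  70.484]), 'tcp_rot': array([ 3.141, -0.004,  0.957]), 'ft_force': array([ 6.064, 19.656, -5.01 ]), 'opening': np.float64(0.539), 'grip_force': np.float64(29.99)}
```

View pics/w3.png

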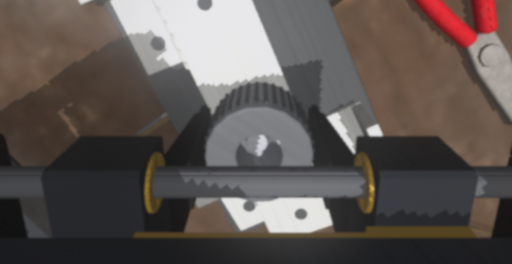

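The grip holds the wheel, and its grooves show in the picture at (258,150). The side force shows the true axis is a couple of mm to +y, so I'll correct for that while turning.

Request:
{"method": "step_arm", "body": {
  "plan": [
    [[2.6,-0.6,-0.4,-7,-1],[2.6,-0.6,-0.8,-14,-1],[2.6,-0.6,-1.2,-21,-1],[2.6,-0.6,-1.6,-28,-1],[2.6,-0.6,-2.0,-35,-1],[2.6,-0.6,-2.3,-42,-1],[2.6,-0.6,-2.7,-49,-1],[2.6,-0.6,-3.1,-56,-1]]
  ]
}}

```text
t: 6.13
eef_pos: [544.3, 7.9, 73.2]
tcp_rot: [-3.14, -0.002, 1.935]
ft_force: [-4.3, 5.0, -1.3]
opening: 0.542
grip_force: 30.0
```

Request:
{"method": "step_arm", "body": {
  "plan": [
    [[0,0,-0.4,-7,-1],[0,0,-0.8,-14,-1],[0,0,-1.2,-21,-1],[0,0,-1.6,-28,-1],[0,0,-2.0,-35,-1],[0,0,-2.3,-42,-1],[0,0,-2.7,-49,-1],[0,0,-3.1,-56,-1]]
  ]
}}

```text
t: 6.8
eef_pos: [543.1, 7.7, 76.0]
tcp_rot: [-3.141, -0.005, 2.913]
ft_force: [-8.1, 2.4, -0.2]
opening: 0.541
grip_force: 30.0
```

Request:
{"method": "step_arm", "body": {
  "plan": [
    [[1,0,-0.4,-7,-1],[1,0,-0.8,-14,-1],[1,0,-1.2,-21,-1],[1,0,-1.6,-28,-1],[1,0,-2.0,-35,-1],[1,0,-2.3,-42,-1],[1,0,-2.7,-49,-1],[1,0,-3.2,-56,-1]]
  ]
}}

```text
t: 7.47
eef_pos: [542.7, 6.8, 79.3]
tcp_rot: [3.139, -0.003, -2.393]
ft_force: [-6.1, -6.7, -2.5]
opening: 0.541
grip_force: 30.0
```

Request:
{"method": "step_arm", "body": {
  "plan": [
    [[0,0,-0.5,-7,-1],[0,0,-3,-7,-1],[0,0,-5,-7,-1],[0,0,-5,-7,-1]]
  ]
}}

```text
t: 7.8
eef_pos: [543.4, 6.7, 84.7]
tcp_rot: [3.14, -0.002, -2.277]
ft_force: [-5.4, -6.4, 3.0]
opening: 0.542
grip_force: 30.0
```

Request:
{"method": "step_arm", "body": {
  "plan": [
    [[0,0,-15,0,-1],[0,0,-30,0,-1],[0,0,-60,0,-1],[0,0,-80,0,-1],[0,0,-80,0,-1]]
  ]
}}

```text
t: 8.22
eef_pos: [545.9, 7.2, 168.4]
tcp_rot: [-3.137, 0.003, -2.277]
ft_force: [-0.3, -0.5, -0.4]
opening: 0.541
grip_force: 30.0
```

Run:
```python
from h import *
s=st()
im=env.read_camera("wrist");cv2.imwrite("pics/w4.png",im);t=env.read_camera("top")
cv2.imwrite("pics/t4.png",t)
# dish: measure ellipse centre by Hough in top and scene
c=cal("top");g=cv2.cvtColor(t,cv2.COLOR_BGR2GRAY)
r=cv2.HoughCircles(cv2.resize(g[150:230,150:240],None,fx=4,fy=4),cv2.HOUGH_GRADIENT,1,100,param1=100,param2=20,minRadius=40,maxRadius=75)
for q in r[0][:3]: 
    u,v=q[0]/4+150-.4,q[1]/4+150-.4; print(u,v,q[2]/4,onz(c,u,v,18))
x=np.hstack([im[100:],cv2.resize(t[160:260,150:300],(408,272))[:,:]]);cv2.imwrite("pics/x4.png",x[:,:800] if x.shape[1]<=800 else cv2.resize(x,(800,int(x.shape[0]*800/x.shape[1]))))
```

```text
{'t': np.float64(8.217), 'joints': array([-0.108,  0.431,  1.811,  0.   ,  0.893, -2.543]), 'eef_pos': array([545.883,   7.23 , 168.448]), 'tcp_rot': array([-3.137e+00,  3.000e-03, -2.277e+00]), 'ft_force': array([-0.297, -0.457, -0.354]), 'opening': np.float64(0.541), 'grip_force': np.float64(29.999)}
196.725 190.975 14.275 [604.85629933 250.32582516  18.        ]Traceback (most recent call last):
  File "<stdin>", line 10, in <module>
    return _nx.concatenate(arrs, 1, dtype=dtype, casting=casting)
           ~~~~~~~~~~~~~~~^^^^^^^^^^^^^^^^^^^^^^^^^^^^^^^^^^^^^^^
ValueError: all the input array dimensions except for the concatenation axis must match exactly, but along dimension 0, the array at index 0 has size 284 and the array at index 1 has size 272
```

Request:
{"method": "step_arm", "body": {
  "plan": [
    [[-223,113,0,57,-1],[-223,113,0,57,-1],[-223,113,0,57,-1],[-223,113,0,57,-1],[-223,113,0,57,-1],[-223,113,0,57,-1],[-223,113,0,57,-1],[-223,113,0,57,-1]]
  ]
}}

```text
t: 8.98
eef_pos: [602.7, 253.6, 162.2]
tcp_rot: [-3.141, -0.002, 3.038]
ft_force: [-0.3, 0.2, -1.5]
opening: 0.541
grip_force: 30.0
```

Run:
```python
from h import *
s=st();c=cal("wrist");cs=cal("scene")
im=env.read_camera("wrist");t=env.read_camera("top");sc=env.read_camera("scene")
cv2.imwrite("pics/w5.png",im);cv2.imwrite("pics/t5.png",t);cv2.imwrite("pics/s5.png",sc)
print(proj(c,[605,250,4]),proj(cs,[605,250,18]))
g=cv2.cvtColor(im,cv2.COLOR_BGR2GRAY)
x=np.hstack([cv2.resize(im,(400,300)),cv2.resize(t[160:260,165:300],(400,300))]);cv2.imwrite("pics/x5.png",x)
```

```text
{'t': np.float64(8.983), 'joints': array([ 2.970e-01,  5.840e-01,  1.538e+00,  1.000e-03,  1.022e+00,
       -1.170e+00]), 'eef_pos': array([602.691, 253.617, 162.173]), 'tcp_rot': array([-3.141e+00, -2.000e-03,  3.038e+00]), 'ft_force': array([-0.287,  0.152, -1.487]), 'opening': np.float64(0.541), 'grip_force': np.float64(29.992)}
[256.81223479 179.7184661 ] [235.25509691 168.51179387]
```

View pics/x5.png

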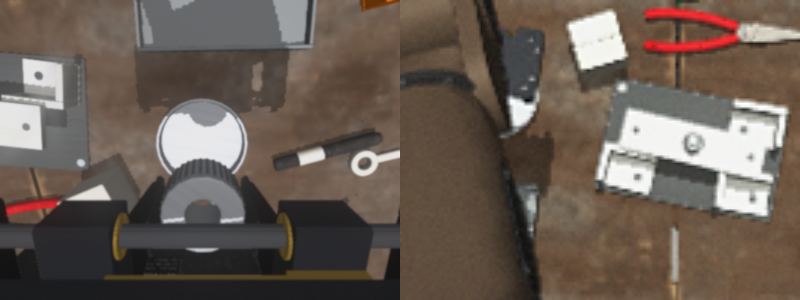

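The wheel is held and the dish centre is at about (258,179) in wrist pixels, which agrees with (605,249). The stud is bare. Lowering into the dish.

Request:
{"method": "step_arm", "body": {
  "plan": [
    [[-2,-4,40,0,-1],[-2,-4,80,0,-1],[-2,-4,120,0,-1],[-2,-4,138,0,-1],[-2,-4,147,0,-1],[-2,-4,147,0,-1],[-2,-4,147,0,-1]]
  ]
}}

```text
t: 9.72
eef_pos: [605.3, 245.8, 18.2]
tcp_rot: [3.141, 0.0, 3.042]
ft_force: [0.5, 0.4, -0.6]
opening: 0.542
grip_force: 30.0
```

Request:
{"method": "step_arm", "body": {
  "plan": [
    [[0,0,0,0,0.65],[0,0,0,0,0.65],[0,0,0,0,0.65],[0,0,-40,0,0.65],[0,0,-80,0,0.65],[0,0,-120,0,1],[0,0,-140,0,1]]
  ]
}}

```text
t: 10.3
eef_pos: [606.1, 246.6, 163.6]
tcp_rot: [3.139, 0.006, 3.041]
ft_force: [0.9, 0.7, 0.9]
opening: 0.911
grip_force: 0.0
```

Run:
```python
from h import *
s=st();c=cal("wrist")
im=env.read_camera("wrist");cv2.imwrite("pics/w6.png",im);np.savez("pics/w6.npz",K=c[0],E=c[1])
print(proj(c,[605,249,40]))
```

```text
{'t': np.float64(10.3), 'joints': array([ 0.286,  0.58 ,  1.542,  0.   ,  1.013, -1.185]), 'eef_pos': array([606.082, 246.613, 163.558]), 'tcp_rot': array([3.139, 0.006, 3.041]), 'ft_force': array([0.911, 0.748, 0.859]), 'opening': np.float64(0.911), 'grip_force': np.float64(0.0)}
[262.50641147 183.52888474]
```

View pics/w6.png

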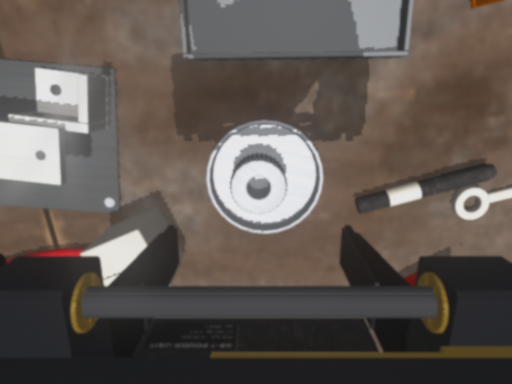

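The wheel sits in the dish at (260,183), near its centre. Now back above the fixture.

Request:
{"method": "step_arm", "body": {
  "plan": [
    [[37,-245,-60,57,1],[37,-245,-60,57,1],[37,-245,-60,57,1],[37,-245,-60,57,1],[37,-245,-60,57,1],[37,-245,-60,57,1],[37,-245,-60,57,1],[37,-245,-60,57,1]]
  ]
}}

```text
t: 11.02
eef_pos: [543.1, 3.6, 219.2]
tcp_rot: [3.139, 0.002, 2.037]
ft_force: [-1.6, -0.2, -0.3]
opening: 0.998
grip_force: 0.0
```

Request:
{"method": "step_arm", "body": {
  "plan": [
    [[0,0,0,36,1],[0,0,0,36,1],[0,0,0,36,1],[0,0,0,36,1],[0,0,0,36,1],[0,0,0,36,1],[0,0,0,36,1]]
  ]
}}

```text
t: 11.6
eef_pos: [543.3, 6.1, 218.1]
tcp_rot: [3.141, -0.0, 1.422]
ft_force: [0.1, 0.4, -0.1]
opening: 0.999
grip_force: 0.0
```

Run:
```python
from h import *
s=st();c=cal("wrist")
im=env.read_camera("wrist");cv2.imwrite("pics/w7.png",im);np.savez("pics/w7.npz",K=c[0],E=c[1])
print(proj(c,[545,7,89]))
cv2.imwrite("pics/x7.png",cv2.resize(im[:300,100:412],(780,750))[:600])
```

```text
{'t': np.float64(11.6), 'joints': array([-0.11 ,  0.371,  1.756,  0.   ,  1.014,  0.039]), 'eef_pos': array([543.345,   6.133, 218.057]), 'tcp_rot': array([ 3.141, -0.   ,  1.422]), 'ft_force': array([ 0.128,  0.406, -0.055]), 'opening': np.float64(0.999), 'grip_force': np.float64(0.0)}
[260.80015047 181.62423061]
```

View pics/x7.png

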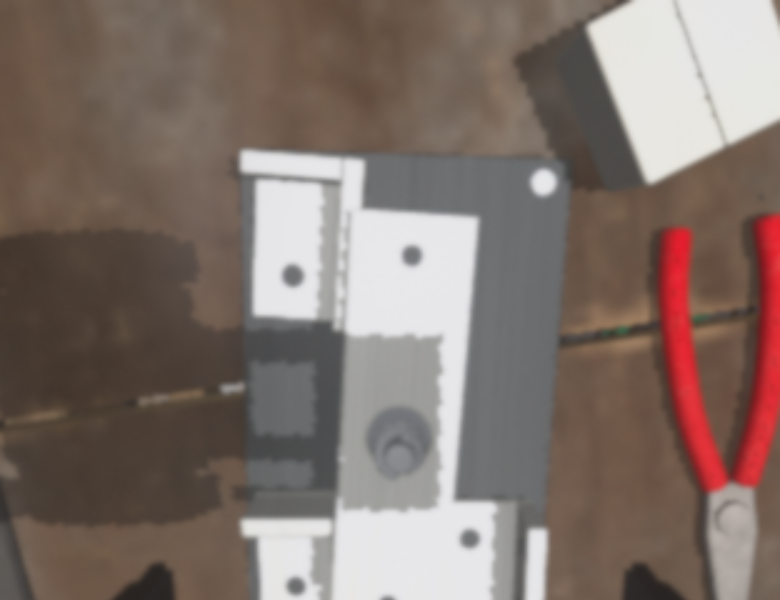

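```bash
cat >> h.py <<'E'
def L(n):
    z=np.load(f"pics/{n}.npz");return z["K"],z["E"]
def tool(d,s=None):
    s=s or env.state();y=s["tcp_rot"][2];d=np.array(d,float)
    return np.round([d[0]*np.cos(y)+d[1]*np.sin(y),d[0]*np.sin(y)-d[1]*np.cos(y)],1)
E
python3 - <<'E'
from h import *
c=L("w7");f=lambda u,v,z:onz(c,100+u/2.5,v/2.5,z)
st()
print("stud",f(398,455,89))
for n,p in dict(LT=(350,210),LB=(335,550),RT=(478,217),RB=(456,490)).items(): print(n,f(*p,58).round(1))
a,b=f(350,210,58),f(335,550,58);print("yaw of y axis",np.arctan2(-(a-b)[0],(a-b)[1]))
a,b=f(478,217,58),f(456,490,58);print(np.arctan2(-(a-b)[0],(a-b)[1]))
n=f(350,210,58),f(478,217,58);print("w",np.linalg.norm(n[0]-n[1]), "end mid",(n[0]+n[1])/2)
for k,p in dict(plateTL=(243,175),TR=(569,160),BR=(548,520)).items(): print(k,f(*p,3).round(1))
# carton
E
```

```text
{'t': np.float64(11.65), 'joints': array([-0.11 ,  0.371,  1.756,  0.   ,  1.014,  0.038]), 'eef_pos': array([543.336,   6.12 , 217.954]), 'tcp_rot': array([ 3.141, -0.   ,  1.422]), 'ft_force': array([-0.761,  0.998,  0.566]), 'opening': np.float64(0.999), 'grip_force': np.float64(0.0)}
stud [543.53497594   6.87089599  89.        ]
LT [538.8  92.8  58. ]
LB [511.1 -36.6  58. ]
RT [584.7  83.5  58. ]
RB [563.2 -18.7  58. ]
yaw of y axis -0.21093494321250497
-0.2079145002707681
w 46.83133562748253 end mid [561.75270728  88.14360737  58.        ]
plateTL [494.  115.1   3. ]
TR [630.3 100.6   3. ]
BR [605.5 -56.6   3. ]
```

Request:
{"method": "step_arm", "body": {
  "plan": [
    [[0,0.7,40,3.5,1],[0,0.7,80,3.5,1],[0,0.7,120,3.5,1],[0,0.7,155,3.5,0.8],[0,0.7,169,3.5,0.8],[0,0.7,169,3.5,0.8],[0,0.7,169,3.5,0.8],[0,0.7,169,3.5,-1]]
  ]
}}

```text
t: 12.32
eef_pos: [544.8, 6.0, 49.9]
tcp_rot: [3.14, -0.0, 1.358]
ft_force: [0.5, -0.0, 0.3]
opening: 0.869
grip_force: 0.0
```

Request:
{"method": "step_arm", "body": {
  "plan": [
    [[0,0,0,0,-1],[0,0,0,0,-1],[0,0,0,0,-1],[0,0,0,0,-1],[0,0,0,0,-1]]
  ]
}}

```text
t: 12.73
eef_pos: [544.2, 6.0, 49.0]
tcp_rot: [3.141, -0.0, 1.357]
ft_force: [-0.3, 1.4, 0.8]
opening: 0.538
grip_force: 0.0
```

Request:
{"method": "step_arm", "body": {
  "plan": [
    [[0,0,0,0,-1],[0,0,0,0,-1],[0,0,0,0,-1]]
  ]
}}

```text
t: 12.98
eef_pos: [544.1, 6.0, 48.9]
tcp_rot: [3.141, -0.0, 1.357]
ft_force: [-0.9, 0.2, 4.9]
opening: 0.479
grip_force: 30.0
```

Request:
{"method": "step_arm", "body": {
  "plan": [
    [[0,0,-8,0,-1],[0,0,-16,0,-1],[0,0,-30,0,-1],[0,0,-60,0,-1],[0,0,-90,0,-1],[0,0,-90,0,-1]]
  ]
}}

```text
t: 13.48
eef_pos: [546.1, 5.8, 144.0]
tcp_rot: [3.134, -0.001, 1.357]
ft_force: [0.9, -0.7, -2.1]
opening: 0.482
grip_force: 30.0
```

Run:
```python
from h import *
s=st();t=env.read_camera("top");sc=env.read_camera("scene")
cv2.imwrite("pics/t8.png",t);cv2.imwrite("pics/s8.png",sc)
# block: timber mask in hsv near block
ct,cs=cal("top"),cal("scene")
def blk(im,c,pt,n):
    u,v=proj(c,pt).astype(int);r=40
    h=cv2.cvtColor(im,cv2.COLOR_BGR2HSV)[v-r:v+r,u-r:u+r]
    m=cv2.inRange(h,(8,60,130),(25,200,255));m=cv2.morphologyEx(m,cv2.MORPH_OPEN,np.ones((3,3)))
    k=max(cv2.findContours(m,0,2)[0],key=cv2.contourArea);q=cv2.minAreaRect(k)
    print(n,cv2.contourArea(k),q[0][0]+u-r,q[0][1]+v-r,q);return cv2.boxPoints(q)+[u-r,v-r]
b=blk(t,ct,[614,-233,36],"top");P=np.array([onz(ct,*p,36) for p in b]);print(P.round(),P.mean(0))
blk(sc,cs,[614,-233,36],"scene")
a=cv2.resize(t[165:225,300:360],(400,400),interpolation=2);u,v=proj(cs,[614,-233,36]).astype(int);d=cv2.resize(sc[v-40:v+40,u-40:u+40],(400,400),interpolation=2)
cv2.imwrite("pics/x8.png",np.hstack([a,d]));print(u,v)
```

```text
{'t': np.float64(13.483), 'joints': array([-0.11 ,  0.463,  1.836,  0.   ,  0.834,  0.104]), 'eef_pos': array([546.072,   5.848, 143.992]), 'tcp_rot': array([ 3.134e+00, -1.000e-03,  1.357e+00]), 'ft_force': array([ 0.873, -0.73 , -2.13 ]), 'opening': np.float64(0.482), 'grip_force': np.float64(29.999)}
top 486.0 329.84000396728516 188.62000274658203 ((39.840003967285156, 39.62000274658203), (17.199996948242188, 30.59999656677246), 53.13010025024414)
[[ 607. -169.   36.]
 [ 676. -258.   36.]
 [ 626. -294.   36.]
 [ 558. -206.   36.]] [ 616.77015858 -231.93628594   36.        ]
scene 675.5 305.3424072265625 225.0673370361328 ((41.3424072265625, 41.06733703613281), (42.23420333862305, 24.4626522064209), 15.52410888671875)
304 224
```

View pics/x8.png

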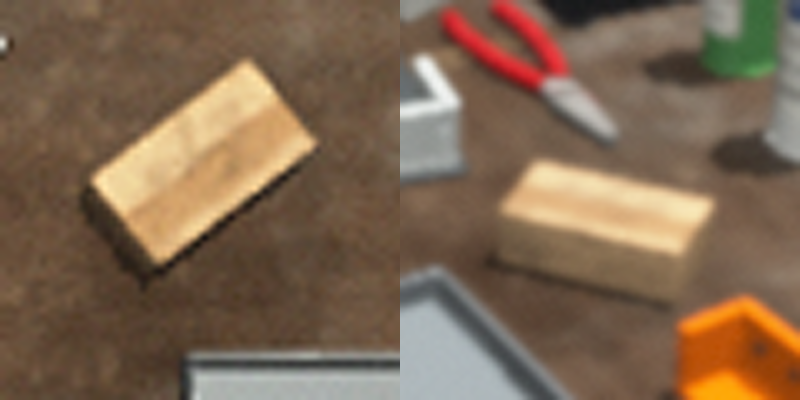

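The bar came off cleanly: opening 0.482, which is about 46 mm. The timber block's top-face corners in the top crop are (247,58), (317,143), (158,268) and (90,183). In the scene crop they are (540,160), (713,200), (690,250) and (500,205). I'll triangulate the corners.

Run:
```python
from h import *
ct,cs=cal("top"),cal("scene");s=env.state()
T=np.array([(247,58),(317,143),(158,268),(90,183)])/(400/60)+[300,165]
S=(np.array([(540,160),(713,200),(690,250),(500,205)])-[400,0])/5+[264,184]
# order match: scene left-far.. compute by projecting the top corners
W=np.array([onz(ct,*p,36) for p in T]);print(W.round(0).tolist())
print([proj(cs,w).round(0).tolist() for w in W],S.round().tolist())
C,g=meet(ct,T.mean(0),cs,S.mean(0));print("centre",C,g,np.linalg.norm(W[0]-W[1]),np.linalg.norm(W[1]-W[2]))
c=W.mean(0);d=W[0]-W[3]+W[1]-W[2];print(c)
for e in (W[0]-W[3],W[1]-W[2],W[1]-W[0],W[2]-W[3]): print(np.degrees(np.arctan2(e[1],e[0])),np.linalg.norm(e))
print("delta",c-s["eef_pos"],tool((c-s["eef_pos"])[:2]))
```

```text
[[672.0, -259.0, 36.0], [625.0, -296.0, 36.0], [556.0, -209.0, 36.0], [602.0, -173.0, 36.0]]
[[327.0, 224.0], [320.0, 235.0], [283.0, 226.0], [291.0, 216.0]] [[292.0, 216.0], [327.0, 224.0], [322.0, 234.0], [284.0, 225.0]]
centre [ 615.19869761 -234.62934604   36.77289886] 3.783444831348258 59.13328918232431 110.84793193830774
[ 613.76519115 -234.07082539   36.        ]
-50.88947143781841 110.65145458052035
-51.45919406508545 110.84793193830774
-141.67382425313642 59.13328918232431
-141.87727049333236 58.03417069593879
delta [  69.47321646 -240.07172383 -103.73303557] [-219.8  118.9]
```

Block top is at 36.8 mm with its centre at (614.5,-234.5), long axis at 128.8°, 59×111 mm. The bar should lie along it, so the turn is −51°.

Request:
{"method": "step_arm", "body": {
  "plan": [
    [[-219,119,0,-51,-1],[-219,119,0,-51,-1],[-219,119,0,-51,-1],[-219,119,0,-51,-1],[-219,119,0,-51,-1],[-219,119,0,-51,-1],[-219,119,0,-51,-1],[-219,119,0,-51,-1]]
  ]
}}

```text
t: 14.25
eef_pos: [613.2, -235.9, 136.2]
tcp_rot: [-3.14, -0.002, 2.251]
ft_force: [-1.2, 0.6, -3.1]
opening: 0.483
grip_force: 30.0
```

Run:
```python
from h import *
s=st();c=cal("wrist");im=env.read_camera("wrist");cv2.imwrite("pics/w9.png",im)
print(tool((np.array([614.5,-234.5])-s["eef_pos"][:2])),s["eef_pos"][2]-38, "yaw err deg",np.degrees(s["tcp_rot"][2])-128.8)
```

```text
{'t': np.float64(14.25), 'joints': array([-0.468,  0.617,  1.553, -0.   ,  0.974, -1.148]), 'eef_pos': array([ 613.207, -235.947,  136.166]), 'tcp_rot': array([-3.140e+00, -2.000e-03,  2.251e+00]), 'ft_force': array([-1.157,  0.631, -3.144]), 'opening': np.float64(0.483), 'grip_force': np.float64(29.998)}
[0.3 1.9] 98.16592666509692 yaw err deg 0.16880681823792543
```

View pics/w9.png

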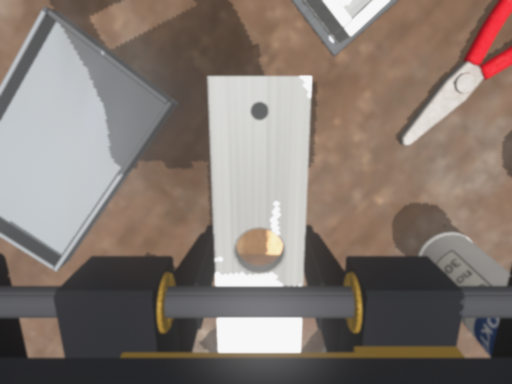

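The bar is held square and the timber shows through its hole at (260,249). Lowering.

Request:
{"method": "step_arm", "body": {
  "plan": [
    [[0,1.5,35,0,-1],[0,1.5,70,0,-1],[0,1.5,90,0,-1],[0,1.5,97,0,-1],[0,1.5,99,0,-1],[0,1.5,99,0,-1]]
  ]
}}

```text
t: 14.8
eef_pos: [615.0, -232.1, 39.5]
tcp_rot: [-3.141, -0.001, 2.246]
ft_force: [0.3, 0.1, -1.6]
opening: 0.482
grip_force: 30.0
```

Request:
{"method": "step_arm", "body": {
  "plan": [
    [[0,0,0,0,-1],[0,0,0,0,-1]]
  ]
}}

```text
t: 14.97
eef_pos: [615.6, -232.6, 41.1]
tcp_rot: [3.141, 0.002, 2.247]
ft_force: [-0.5, 0.5, -2.4]
opening: 0.479
grip_force: 30.0
```

Request:
{"method": "step_arm", "body": {
  "plan": [
    [[0,0,1,0,-1],[0,0,2,0,-1],[0,0,3,0,-1],[0,0,3,0,-1]]
  ]
}}

```text
t: 15.3
eef_pos: [614.9, -232.3, 36.6]
tcp_rot: [3.141, -0.0, 2.247]
ft_force: [-0.3, -0.7, -2.5]
opening: 0.479
grip_force: 30.0
```

Request:
{"method": "step_arm", "body": {
  "plan": [
    [[0,0,0,0,-1],[0,0,0,0,-1],[0,0,1,0,-1],[0,0,1,0,-1]]
  ]
}}

```text
t: 15.63
eef_pos: [615.1, -232.4, 36.3]
tcp_rot: [3.141, 0.0, 2.247]
ft_force: [-1.4, 1.0, 4.3]
opening: 0.481
grip_force: 33.7
```

Contact at last. I'll release and rise.

Request:
{"method": "step_arm", "body": {
  "plan": [
    [[0,0,-1,0,0.65],[0,0,-1,0,0.65],[0,0,-1,0,0.65],[0,0,-1,0,0.8],[0,0,-30,0,1],[0,0,-70,0,1],[0,0,-110,0,1],[0,0,-150,0,1]]
  ]
}}

```text
t: 16.3
eef_pos: [614.7, -232.2, 187.1]
tcp_rot: [-3.141, -0.001, 2.247]
ft_force: [0.6, 0.4, -0.8]
opening: 0.971
grip_force: 0.0
```

Run:
```python
from h import *
s=st();im=env.read_camera("wrist");c=cal("wrist");t=env.read_camera("top");cv2.imwrite("pics/t10.png",t)
cv2.imwrite("pics/x10.png",np.hstack([cv2.resize(im,(400,300)),cv2.resize(t[170:250,220:327],(400,300))]))
print(tool(np.array([500,0])-s["eef_pos"][:2]))
```

```text
{'t': np.float64(16.3), 'joints': array([-0.462,  0.563,  1.505,  0.   ,  1.074, -1.138]), 'eef_pos': array([ 614.672, -232.201,  187.125]), 'tcp_rot': array([-3.141e+00, -1.000e-03,  2.247e+00]), 'ft_force': array([ 0.554,  0.377, -0.83 ]), 'opening': np.float64(0.971), 'grip_force': np.float64(0.0)}
[252.9  55.8]
```

View pics/x10.png

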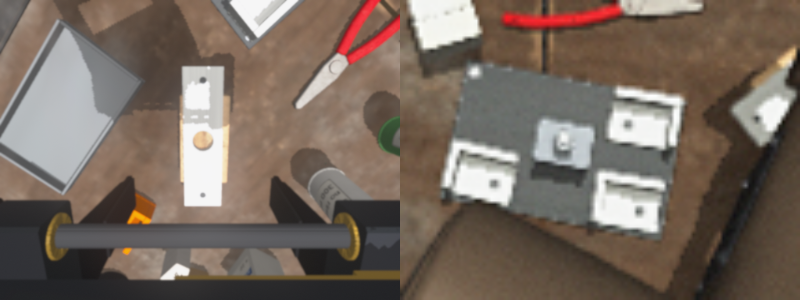

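The bar lies flat and centred on the block (hole at (203,140) in the left half). Three brackets remain at their corners. Now above the fixture for a bracket survey.

Request:
{"method": "step_arm", "body": {
  "plan": [
    [[240,103,-80,51,1],[240,103,-80,51,1],[240,103,-80,51,1],[240,103,-80,51,1],[240,103,-80,51,1],[240,103,-80,51,1],[240,103,-80,51,1],[240,103,-80,51,1]]
  ]
}}

```text
t: 17.07
eef_pos: [544.3, 23.1, 267.2]
tcp_rot: [3.14, -0.001, 1.352]
ft_force: [0.9, -0.7, 1.1]
opening: 1.002
grip_force: 0.0
```

Request:
{"method": "step_arm", "body": {
  "plan": [
    [[0,0,0,0,1],[0,0,0,0,1]]
  ]
}}

```text
t: 17.23
eef_pos: [545.3, 19.0, 265.2]
tcp_rot: [-3.141, 0.0, 1.359]
ft_force: [0.2, -0.2, -0.6]
opening: 1.003
grip_force: 0.0
```

Run:
```python
from h import *
s=st();c=cal("wrist");im=env.read_camera("wrist");cv2.imwrite("pics/w11.png",im);np.savez("pics/w11.npz",K=c[0],E=c[1])
print(proj(c,[545,6,3]))
cv2.imwrite("pics/x11.png",cv2.resize(im[30:270,140:400],(650,600),interpolation=2))
```

```text
{'t': np.float64(17.233), 'joints': array([-0.086,  0.328,  1.686, -0.   ,  1.128,  0.125]), 'eef_pos': array([545.26 ,  18.957, 265.172]), 'tcp_rot': array([-3.141,  0.   ,  1.359]), 'ft_force': array([ 0.221, -0.192, -0.605]), 'opening': np.float64(1.003), 'grip_force': np.float64(0.0)}
[261.0884134  166.35415848]
```

View pics/x11.png

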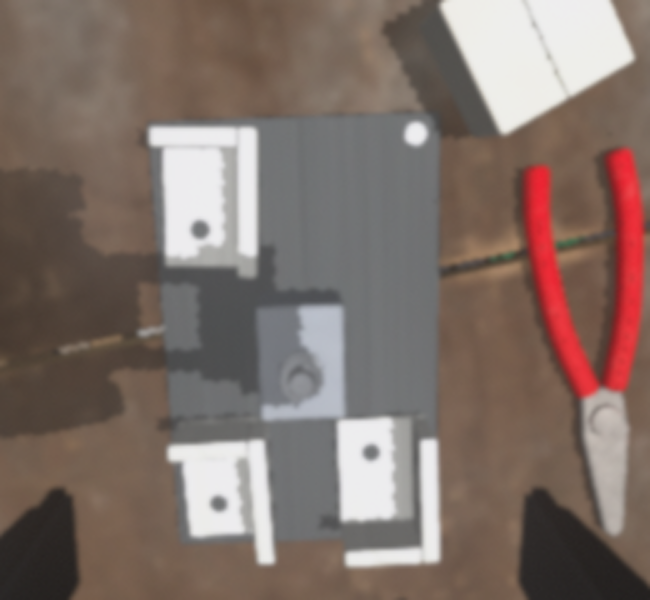

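Survey crop: A (200,200) has its long wall on the right (+x) and its short wall at the top (+y), so left-hand. B (215,500) is the same, left-hand. C (385,490) has its long wall on the right and its short wall at the bottom, so right-hand. Next I'll compute grasp points and tray poses.

Run:
```python
from h import *
c=L("w11");f=lambda p,z:onz(c,140+p[0]/2.5,30+p[1]/2.5,z)
c7=L("w7")
print("A outer corner 2-view",meet(c,(140+149/2.5,30+127/2.5),c7,(100+240/2.5,151/2.5)))
s=env.state()
W=dict(A=((237,127),(257,127),(258,276),(238,276)),B=((250,440),(265,440),(274,563),(258,563)),C=((421,438),(438,438),(440,562),(423,562)))
for k,q in W.items():
    P=np.array([f(p,47) for p in q]);e=(P[0]+P[1]-P[2]-P[3])/2
    print(k,"wall mid",P.mean(0).round(1),"len",np.linalg.norm(e).round(1),"thick",np.linalg.norm(P[0]-P[1]).round(1),"yaw",np.arctan2(-e[0],e[1]).round(3),"tool",tool((P.mean(0)-s["eef_pos"])[:2]))
# trays from initial top picture
t=cv2.imread("pics/top0.png");ct=cal("top")
for n,pt in(("L",[443,293,4]),("R",[456,-323,4])):
    u,v=proj(ct,pt).astype(int);h=cv2.cvtColor(t,cv2.COLOR_BGR2HSV)[v-35:v+35,u-45:u+45]
    m=cv2.inRange(h,(60,5,110),(130,90,220));m=cv2.morphologyEx(m,cv2.MORPH_OPEN,np.ones((3,3)))
    k=max(cv2.findContours(m,0,2)[0],key=cv2.contourArea);q=cv2.minAreaRect(k)
    P=np.array([onz(ct,*(b+[u-45,v-35]),4) for b in cv2.boxPoints(q)]);print(n,q[1],q[2],P.mean(0).round(1),P.round(0)[:,:2].tolist())
```

```text
A outer corner 2-view (array([500.93120821, 120.30159049,  42.52620708]), np.float64(0.3692469260021044))
A wall mid [535.8  80.2  47. ] len 63.6 thick 8.6 yaw -0.221 tool [ 58.2 -22.3]
B wall mid [510.7 -58.8  47. ] len 64.0 thick 7.1 yaw -0.159 tool [-82.9 -17.5]
C wall mid [590.6 -75.2  47. ] len 64.5 thick 8.0 yaw -0.154 tool [-82.1  64. ]
L (50.3533821105957, 29.88750648498535) 6.009006023406982 [441.6 292.5   4. ] [[396.0, 387.0], [504.0, 381.0], [487.0, 197.0], [380.0, 205.0]]
R (29.0, 50.0) 90.0 [ 455.4 -322.1    4. ] [[506.0, -233.0], [509.0, -414.0], [405.0, -410.0], [402.0, -231.0]]
```

Walls measure 64 mm long and 8 mm thick, so the fit is good. Grasping A.

Request:
{"method": "step_arm", "body": {
  "plan": [
    [[58,-22,20,-0.5,0.1],[58,-22,60,-0.5,0.1],[58,-22,100,-0.5,0.1],[58,-22,140,-0.5,0.1],[58,-22,180,-0.5,0.1],[58,-22,215,-0.5,0.1],[58,-22,235,-0.5,0.1],[58,-22,235,-0.5,0.1]]
  ]
}}

```text
t: 17.95
eef_pos: [534.0, 79.4, 25.9]
tcp_rot: [-3.134, 0.002, 1.365]
ft_force: [-0.6, 0.6, -0.2]
opening: 0.562
grip_force: 0.0
```

Request:
{"method": "step_arm", "body": {
  "plan": [
    [[0,0,8,0,0.1],[0,0,8,0,-0.5],[0,0,8,0,-1],[0,0,8,0,-1],[0,0,8,0,-1],[0,0,8,0,-1],[0,0,8,0,-1],[0,0,8,0,-1]]
  ]
}}

```text
t: 18.62
eef_pos: [536.1, 80.7, 23.0]
tcp_rot: [3.141, -0.0, 1.365]
ft_force: [0.0, 1.4, 0.8]
opening: 0.115
grip_force: 0.0
```

Request:
{"method": "step_arm", "body": {
  "plan": [
    [[0,0,0,0,-1],[0,0,0,0,-1],[0,0,-25,0,-1],[0,0,-60,0,-1],[0,0,-95,0,-1],[0,0,-95,0,-1]]
  ]
}}

```text
t: 19.12
eef_pos: [538.3, 80.9, 123.0]
tcp_rot: [3.134, -0.002, 1.365]
ft_force: [0.4, 0.0, -1.1]
opening: 0.082
grip_force: 30.0
```

Request:
{"method": "step_arm", "body": {
  "plan": [
    [[232,-122,0,-7,-1],[232,-122,0,-7,-1],[232,-122,0,-7,-1],[232,-122,0,-7,-1],[232,-122,0,-7,-1],[232,-122,0,-7,-1],[232,-122,0,-7,-1],[232,-122,0,-7,-1]]
  ]
}}

```text
t: 19.78
eef_pos: [462.6, 335.3, 117.0]
tcp_rot: [-3.141, -0.0, 1.491]
ft_force: [0.1, -1.1, -1.4]
opening: 0.082
grip_force: 30.0
```

Run:
```python
from h import *
s=st();c=cal("wrist");im=env.read_camera("wrist");cv2.imwrite("pics/w12.png",im);np.savez("pics/w12.npz",K=c[0],E=c[1])
for p in ([396,387],[504,381],[487,197],[380,205]): print(proj(c,p+[4]).round())
print(tool(np.array([464.2,332.6])-s["eef_pos"][:2]))
```

```text
{'t': np.float64(19.783), 'joints': array([0.512, 0.533, 1.794, 0.   , 0.815, 0.591]), 'eef_pos': array([462.555, 335.307, 117.012]), 'tcp_rot': array([-3.141, -0.   ,  1.491]), 'ft_force': array([ 0.121, -1.143, -1.431]), 'opening': np.float64(0.082), 'grip_force': np.float64(29.999)}
[173. 133.]
[306. 129.]
[296. 324.]
[184. 325.]
[-2.6  1.9]
```

View pics/w12.png

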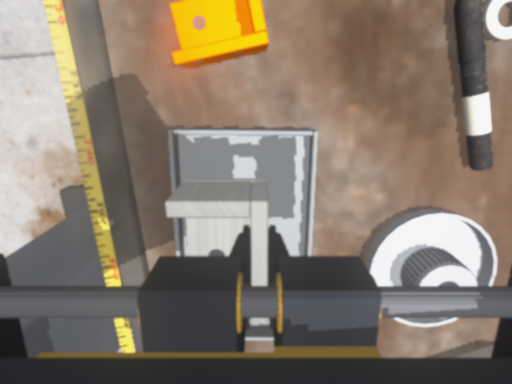

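The bracket hangs level over the tray. The tray's inner corners, seen at (178,137) and (306,137), agree with the estimate. Lowering.

Request:
{"method": "step_arm", "body": {
  "plan": [
    [[-5,2,35,0,-1],[-5,2,65,0,-1],[-5,2,82,0,-1],[-5,2,88,0,-1],[-5,2,90,0,-1],[-5,2,91,0,-1],[-5,2,91,0,-1]]
  ]
}}

```text
t: 20.42
eef_pos: [466.2, 327.3, 27.6]
tcp_rot: [3.14, -0.001, 1.487]
ft_force: [0.1, -0.3, -1.2]
opening: 0.084
grip_force: 30.0
```

Request:
{"method": "step_arm", "body": {
  "plan": [
    [[0,0,0,0,-1],[0,0,1,0,-1],[0,0,1,0,-1]]
  ]
}}

```text
t: 20.67
eef_pos: [465.7, 327.7, 26.2]
tcp_rot: [3.141, -0.001, 1.488]
ft_force: [0.4, 0.4, -1.4]
opening: 0.081
grip_force: 30.0
```

Request:
{"method": "step_arm", "body": {
  "plan": [
    [[0,0,1,0,-1],[0,0,2,0,-1],[0,0,2,0,-1],[0,0,2,0,-1]]
  ]
}}

```text
t: 21.0
eef_pos: [465.6, 327.6, 23.9]
tcp_rot: [3.141, -0.0, 1.488]
ft_force: [-1.1, -0.4, 3.2]
opening: 0.081
grip_force: 30.0
```

Request:
{"method": "step_arm", "body": {
  "plan": [
    [[0,0,-0.5,0,-0.3],[0,0,-0.5,0,-0.3],[0,0,-0.5,0,-0.3],[0,0,-0.5,0,-0.3],[0,0,-30,0,-0.3],[0,0,-70,0,-0.3],[0,0,-110,0,0],[0,0,-150,0,0]]
  ]
}}

```text
t: 21.67
eef_pos: [465.1, 327.3, 175.2]
tcp_rot: [-3.141, 0.0, 1.487]
ft_force: [0.3, -0.1, -0.3]
opening: 0.441
grip_force: 0.0
```

Request:
{"method": "step_arm", "body": {
  "plan": [
    [[-301,105,-90,7,0],[-301,105,-90,7,0],[-301,105,-90,7,0],[-301,105,-90,7,0],[-301,105,-90,7,0],[-301,105,-90,7,0],[-301,105,-90,7,0],[-301,105,-90,7,0]]
  ]
}}

```text
t: 22.33
eef_pos: [545.1, 16.7, 264.4]
tcp_rot: [3.141, -0.0, 1.365]
ft_force: [0.2, 1.1, -0.8]
opening: 0.5
grip_force: 0.0
```

Request:
{"method": "step_arm", "body": {
  "plan": [
    [[0,0,0,0,0],[0,0,0,0,0]]
  ]
}}

```text
t: 22.5
eef_pos: [545.4, 17.1, 263.9]
tcp_rot: [3.141, -0.0, 1.362]
ft_force: [-0.6, 1.3, -0.0]
opening: 0.502
grip_force: 0.0
```

Run:
```python
from h import *
s=st();c=cal("wrist");im=env.read_camera("wrist");t=env.read_camera("top");cv2.imwrite("pics/w13.png",im);np.savez("pics/w13.npz",K=c[0],E=c[1])
cv2.imwrite("pics/x13.png",np.hstack([cv2.resize(im[30:270,140:400],(520,480),interpolation=2),cv2.resize(t[200:270,150:219],(280,480),interpolation=2)]))
```

```text
{'t': np.float64(22.5), 'joints': array([-0.09 ,  0.329,  1.689,  0.   ,  1.124,  0.119]), 'eef_pos': array([545.388,  17.079, 263.882]), 'tcp_rot': array([ 3.141, -0.   ,  1.362]), 'ft_force': array([-0.609,  1.279, -0.006]), 'opening': np.float64(0.502), 'grip_force': np.float64(0.0)}
```

View pics/x13.png

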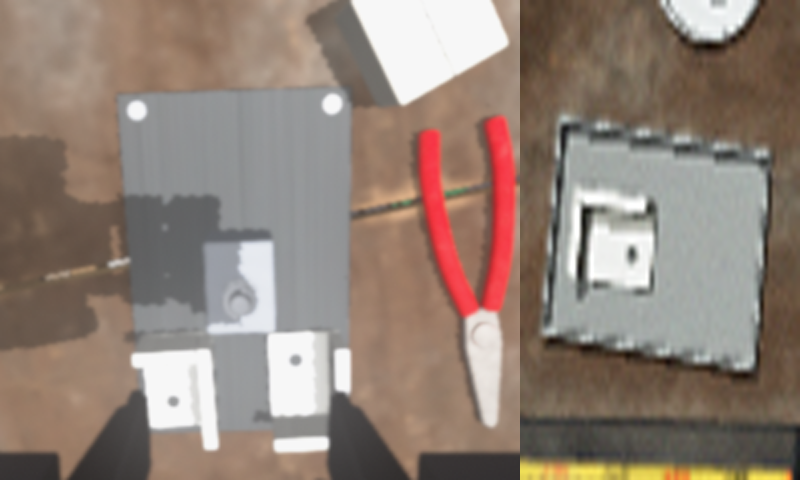

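A stands well in the left tray at (610,240). B is unmoved, with its wall from (204,350) to (211,449).

Run:
```python
from h import *
c=L("w13");s=env.state()
for k,q in dict(B=((197,350),(211,350),(218,449),(203,449))).items():
    P=np.array([onz(c,140+p[0]/2,30+p[1]/2,47) for p in q]);e=(P[0]+P[1]-P[2]-P[3])/2
    print(k,P.mean(0).round(1),np.linalg.norm(e),np.arctan2(-e[0],e[1]).round(3),tool((P.mean(0)-s["eef_pos"])[:2]),np.degrees(s["tcp_rot"][2]-np.pi/2-np.arctan2(-e[0],e[1])))
print(tool((np.array([510.7,-58.8])-s["eef_pos"][:2])))
```

```text
B [510.4 -58.9  47. ] 64.0684619271197 -0.16 [-83.5 -17.6] -2.596647695913523
[-83.3 -17.3]
```

Request:
{"method": "step_arm", "body": {
  "plan": [
    [[-83.5,-17.5,10,-2.7,-0.3],[-83.5,-17.5,40,-2.7,-0.3],[-83.5,-17.5,75,-2.7,-0.3],[-83.5,-17.5,115,-2.7,-0.3],[-83.5,-17.5,155,-2.7,-0.3],[-83.5,-17.5,190,-2.7,-0.3],[-83.5,-17.5,220,-2.7,-0.3],[-83.5,-17.5,230,-2.7,-0.3]]
  ]
}}

```text
t: 23.27
eef_pos: [508.9, -57.5, 29.8]
tcp_rot: [-3.136, -0.001, 1.414]
ft_force: [-0.5, 0.4, -0.5]
opening: 0.351
grip_force: 0.0
```

Request:
{"method": "step_arm", "body": {
  "plan": [
    [[0,0,6,0,-0.3],[0,0,12,0,-0.3],[0,0,12,0,-0.3],[0,0,12,0,-1],[0,0,12,0,-1],[0,0,12,0,-1],[0,0,12,0,-1],[0,0,12,0,-1]]
  ]
}}

```text
t: 23.93
eef_pos: [511.1, -59.4, 22.2]
tcp_rot: [3.141, -0.0, 1.412]
ft_force: [-2.1, 1.0, 7.2]
opening: 0.083
grip_force: 30.0
```

Request:
{"method": "step_arm", "body": {
  "plan": [
    [[0,0,0,0,-1],[0,0,0,0,-1],[0,0,0,0,-1],[0,0,-25,0,-1],[0,0,-60,0,-1],[0,0,-100,0,-1],[0,0,-110,0,-1]]
  ]
}}

```text
t: 24.52
eef_pos: [512.5, -59.7, 136.4]
tcp_rot: [3.135, 0.0, 1.412]
ft_force: [0.1, -0.9, -0.8]
opening: 0.086
grip_force: 30.0
```

Request:
{"method": "step_arm", "body": {
  "plan": [
    [[296,-102,0,-4.4,-1],[296,-102,0,-4.4,-1],[296,-102,0,-4.4,-1],[296,-102,0,-4.4,-1],[296,-102,0,-4.4,-1],[296,-102,0,-4.4,-1],[296,-102,0,-4.4,-1],[296,-102,0,-4.4,-1]]
  ]
}}

```text
t: 25.18
eef_pos: [455.6, 252.5, 131.4]
tcp_rot: [-3.142, -0.0, 1.491]
ft_force: [0.4, -0.8, -1.5]
opening: 0.083
grip_force: 30.0
```

Request:
{"method": "step_arm", "body": {
  "plan": [
    [[0,0,0,0,-1],[0,0,35,0,-1],[0,0,50,0,-1],[0,0,50,0,-1]]
  ]
}}

```text
t: 25.52
eef_pos: [455.4, 248.2, 78.8]
tcp_rot: [-3.137, 0.002, 1.489]
ft_force: [-0.7, 0.3, -1.6]
opening: 0.079
grip_force: 30.0
```

Run:
```python
from h import *
s=st();c=cal("wrist");im=env.read_camera("wrist");cv2.imwrite("pics/w14.png",im[:,:]);np.savez("pics/w14.npz",K=c[0],E=c[1])
print(tool(np.array([456.8,249])-s["eef_pos"][:2]),proj(c,[465.6,296,48]))
```

```text
{'t': np.float64(25.517), 'joints': array([ 0.372,  0.533,  1.95 , -0.   ,  0.664,  0.453]), 'eef_pos': array([455.393, 248.169,  78.839]), 'tcp_rot': array([-3.137e+00,  2.000e-03,  1.489e+00]), 'ft_force': array([-0.659,  0.28 , -1.57 ]), 'opening': np.float64(0.079), 'grip_force': np.float64(29.999)}
[0.9 1.3] [270.52030024 144.18749714]
```

View pics/w14.png

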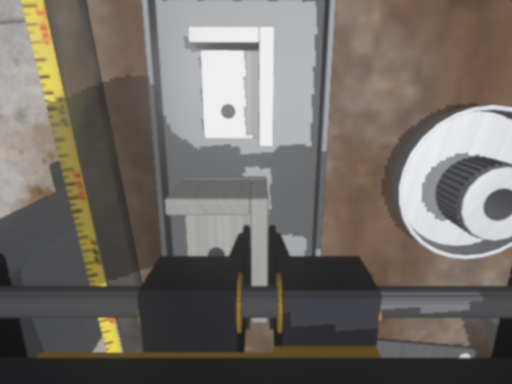

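A stands at (230,85), and B hangs clear below it. Lowering B.

Request:
{"method": "step_arm", "body": {
  "plan": [
    [[0,1,25,0,-1],[0,1,42,0,-1],[0,1,50,0,-1],[0,1,53,0,-1],[0,1,53,0,-1],[0,1,54,0,-1],[0,1,55,0,-1],[0,1,55,0,-1]]
  ]
}}

```text
t: 26.23
eef_pos: [458.2, 249.1, 27.3]
tcp_rot: [3.141, -0.001, 1.489]
ft_force: [-0.1, -1.3, -0.7]
opening: 0.086
grip_force: 30.0
```

Request:
{"method": "step_arm", "body": {
  "plan": [
    [[0,0,1,0,-1],[0,0,2,0,-1],[0,0,3,0,-1],[0,0,3,0,-1],[0,0,3,0,-1]]
  ]
}}

```text
t: 26.65
eef_pos: [457.8, 249.0, 23.6]
tcp_rot: [-3.141, 0.0, 1.489]
ft_force: [0.1, 0.8, -1.3]
opening: 0.078
grip_force: 30.0
```

Request:
{"method": "step_arm", "body": {
  "plan": [
    [[0,0,1,0,-1],[0,0,1,0,-0.3],[0,0,1,0,-0.3],[0,0,1,0,-0.3],[0,0,-30,0,-0.3],[0,0,-70,0,-0.3],[0,0,-110,0,-0.3],[0,0,-150,0,-0.3]]
  ]
}}

```text
t: 27.32
eef_pos: [457.4, 248.8, 175.3]
tcp_rot: [-3.141, 0.0, 1.489]
ft_force: [0.8, 0.1, -0.1]
opening: 0.347
grip_force: 0.0
```

Request:
{"method": "step_arm", "body": {
  "plan": [
    [[-260,124,-90,4,0.9],[-260,124,-90,4,0.9],[-260,124,-90,4,0.9],[-260,124,-90,4,0.9],[-260,124,-90,4,0.9],[-260,124,-90,4,0.9],[-260,124,-90,4,0.9],[-260,124,-90,4,0.9]]
  ]
}}

```text
t: 27.98
eef_pos: [562.2, -24.9, 265.3]
tcp_rot: [3.138, 0.001, 1.416]
ft_force: [-0.4, -0.5, 0.4]
opening: 0.854
grip_force: 0.0
```

Request:
{"method": "step_arm", "body": {
  "plan": [
    [[0,0,0,0,0.9],[0,0,0,0,0.9]]
  ]
}}

```text
t: 28.15
eef_pos: [559.9, -20.3, 263.1]
tcp_rot: [-3.141, -0.0, 1.418]
ft_force: [-0.0, 0.4, -0.5]
opening: 0.941
grip_force: 0.0
```

Run:
```python
from h import *
s=st();c=cal("wrist");im=env.read_camera("wrist");t=env.read_camera("top");cv2.imwrite("pics/w15.png",im);np.savez("pics/w15.npz",K=c[0],E=c[1])
cv2.imwrite("pics/x15.png",np.hstack([cv2.resize(im[30:270,140:400],(520,480),interpolation=2),cv2.resize(t[200:270,150:219],(280,480),interpolation=2)]))
```

```text
{'t': np.float64(28.15), 'joints': array([-0.154,  0.352,  1.655,  0.   ,  1.136, -0.002]), 'eef_pos': array([559.883, -20.274, 263.149]), 'tcp_rot': array([-3.141, -0.   ,  1.418]), 'ft_force': array([-0.037,  0.446, -0.456]), 'opening': np.float64(0.941), 'grip_force': np.float64(0.0)}
```

View pics/x15.png

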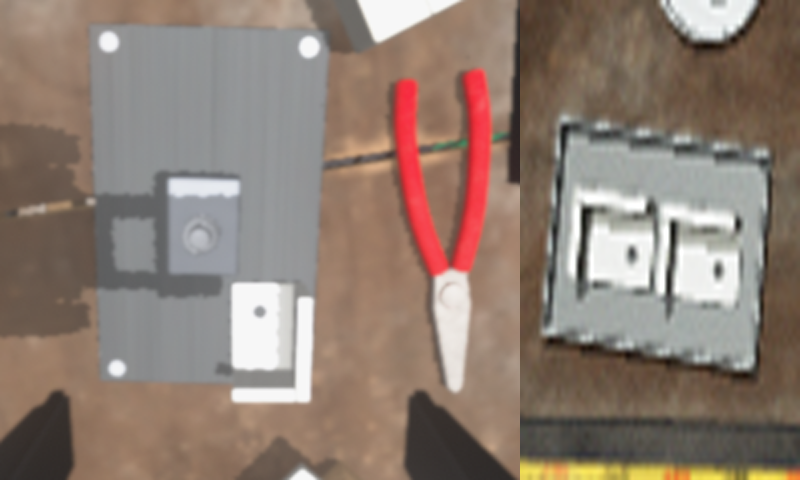

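Both left-hand brackets stand in the left tray. C is on the plate corner, with its wall from (305,297) to (304,402). I have now viewed 17 pictures, over the limit of 14, so I'll view no more and check the rest numerically.

Run:
```python
from h import *
c=L("w15");s=env.state()
q=((298,297),(312,297),(311,402),(296,402))
P=np.array([onz(c,140+p[0]/2,30+p[1]/2,47) for p in q]);e=(P[0]+P[1]-P[2]-P[3])/2
print(P.mean(0).round(1),np.linalg.norm(e),np.linalg.norm(P[0]-P[1]),np.arctan2(-e[0],e[1]).round(3),tool((P.mean(0)-s["eef_pos"])[:2]))
print(tool((np.array([590.6,-75.2])-s["eef_pos"][:2])))
```

```text
[590.4 -75.3  47. ] 64.92193544651924 8.050706971036648 -0.14 [-51.   38.9]
[-50.8  39.1]
```

Request:
{"method": "step_arm", "body": {
  "plan": [
    [[-51,39,20,-0.4,-0.3],[-51,39,55,-0.4,-0.3],[-51,39,95,-0.4,-0.3],[-51,39,130,-0.4,-0.3],[-51,39,165,-0.4,-0.3],[-51,39,200,-0.4,-0.3],[-51,39,225,-0.4,-0.3],[-51,39,230,-0.4,-0.3]]
  ]
}}

```text
t: 28.92
eef_pos: [588.7, -74.5, 29.4]
tcp_rot: [-3.135, -0.001, 1.428]
ft_force: [-0.7, -0.2, -0.2]
opening: 0.443
grip_force: 0.0
```

Request:
{"method": "step_arm", "body": {
  "plan": [
    [[0,0,6,0,-0.3],[0,0,11,0,-0.3],[0,0,11,0,-0.3],[0,0,11,0,-1],[0,0,11,0,-1],[0,0,11,0,-1],[0,0,11,0,-1],[0,0,11,0,-1]]
  ]
}}

```text
t: 29.58
eef_pos: [591.2, -76.6, 23.1]
tcp_rot: [3.141, -0.0, 1.426]
ft_force: [-0.8, -0.6, 4.9]
opening: 0.082
grip_force: 30.0
```

Request:
{"method": "step_arm", "body": {
  "plan": [
    [[0,0,0,0,-1],[0,0,0,0,-1],[0,0,0,0,-1],[0,0,-25,0,-1],[0,0,-60,0,-1],[0,0,-100,0,-1],[0,0,-110,0,-1]]
  ]
}}

```text
t: 30.17
eef_pos: [592.9, -77.0, 137.8]
tcp_rot: [3.135, 0.001, 1.426]
ft_force: [1.5, 0.4, -0.9]
opening: 0.083
grip_force: 30.0
```

Request:
{"method": "step_arm", "body": {
  "plan": [
    [[-260,-80,0,-9,-1],[-260,-80,0,-9,-1],[-260,-80,0,-9,-1],[-260,-80,0,-9,-1],[-260,-80,0,-9,-1],[-260,-80,0,-9,-1],[-260,-80,0,-9,-1],[-260,-80,0,-9,-1]]
  ]
}}

```text
t: 30.83
eef_pos: [472.5, -326.4, 132.2]
tcp_rot: [-3.141, 0.001, 1.579]
ft_force: [-0.3, -0.2, -1.2]
opening: 0.083
grip_force: 30.0
```

Request:
{"method": "step_arm", "body": {
  "plan": [
    [[0,0,0,0,-1],[0,0,40,0,-1],[0,0,70,0,-1],[0,0,90,0,-1],[0,0,100,0,-1],[0,0,104,0,-1],[0,0,106,0,-1],[0,0,106,0,-1]]
  ]
}}

```text
t: 31.5
eef_pos: [475.1, -322.2, 27.2]
tcp_rot: [3.141, 0.0, 1.584]
ft_force: [-0.4, 0.2, -1.5]
opening: 0.083
grip_force: 30.0
```

Request:
{"method": "step_arm", "body": {
  "plan": [
    [[0,0,1,0,-1],[0,0,2,0,-1],[0,0,3,0,-1],[0,0,3,0,-1]]
  ]
}}

```text
t: 31.83
eef_pos: [474.8, -322.5, 24.1]
tcp_rot: [3.141, 0.001, 1.583]
ft_force: [0.3, 0.5, 1.8]
opening: 0.082
grip_force: 30.0
```

Request:
{"method": "step_arm", "body": {
  "plan": [
    [[0,0,0,0,-0.3],[0,0,0,0,-0.3],[0,0,0,0,-0.3],[0,0,0,0,-0.3],[0,0,-30,0,-0.3],[0,0,-70,0,-0.3],[0,0,-110,0,0],[0,0,-150,0,0]]
  ]
}}

```text
t: 32.5
eef_pos: [474.2, -322.1, 175.2]
tcp_rot: [-3.141, -0.001, 1.583]
ft_force: [0.2, -0.9, 0.3]
opening: 0.437
grip_force: 0.0
```

Request:
{"method": "step_arm", "body": {
  "plan": [
    [[130,150,-60,0,0],[130,150,-60,0,0],[130,150,-60,0,0],[130,150,-60,0,0],[130,150,-60,0,0],[130,150,-60,0,0],[130,150,-60,0,0]]
  ]
}}

```text
t: 33.08
eef_pos: [623.8, -188.9, 233.7]
tcp_rot: [3.141, 0.0, 1.586]
ft_force: [-0.8, -0.2, -0.8]
opening: 0.497
grip_force: 0.0
```

Run:
```python
from h import *
s=st();t=env.read_camera("top");ct=cal("top");g=cv2.cvtColor(t,cv2.COLOR_BGR2GRAY);cv2.imwrite("pics/t16.png",t)
for n,pt,w,h in(("L",[442,292.5,4],24,16),("R",[455,-322,4],24,14),("dish",[605,249,10],14,14),("plate",[545,6,3],32,24)):
    u,v=proj(ct,pt).astype(int);r=g[v-h:v+h+1,u-w:u+w+1]
    m=cv2.inRange(r,200,255);k,l,st_,ce=cv2.connectedComponentsWithStats(m)
    for i in range(1,k):
        if st_[i,4]>8:print(n,st_[i].tolist(),onz(ct,ce[i][0]+u-w,ce[i][1]+v-h,15).round())
w=cal("wrist");im=env.read_camera("wrist");cv2.imwrite("pics/w16.png",im);print(proj(w,[614.5,-234.5,45]))
a=cv2.imread("pics/top0.png")
for n,pt in(("carton",[665,124,50]),("pliers",[688,-32,10]),("marker",[632,405,10])):
    u,v=proj(ct,pt).astype(int);print(n,np.abs(a[v-10:v+10,u-14:u+14].astype(int)-t[v-10:v+10,u-14:u+14]).mean())
```

```text
{'t': np.float64(33.083), 'joints': array([-0.395,  0.513,  1.465,  0.   ,  1.163, -0.411]), 'eef_pos': array([ 623.821, -188.913,  233.667]), 'tcp_rot': array([3.141, 0.   , 1.586]), 'ft_force': array([-0.766, -0.176, -0.757]), 'opening': np.float64(0.497), 'grip_force': np.float64(0.0)}
L [1, 8, 20, 14, 68] [458. 348.  15.]
L [23, 10, 20, 14, 70] [451. 269.  15.]
L [7, 13, 16, 10, 129] [438. 325.  15.]
L [28, 16, 16, 10, 124] [429. 249.  15.]
R [34, 8, 4, 6, 11] [ 472. -357.   15.]
dish [1, 2, 28, 27, 465] [604. 251.  15.]
plate [25, 18, 16, 12, 79] [550.   5.  15.]
[251.35613068 208.7237125 ]
carton 8.814285714285715
pliers 7.29047619047619
marker 7.986309523809524
```

Run:
```python
from h import *
t=cv2.imread("pics/t16.png");a=cv2.imread("pics/top0.png");ct=cal("top");u,v=proj(ct,[455,-322,4]).astype(int)
g=cv2.cvtColor(t,6);print(u,v);print(g[v-16:v+17:2,u-27:u+28:2])
for n,x,y in(("bench far",300,250),("roll",57,152)): print(n,np.abs(a[y-10:y+10,x-14:x+14].astype(int)-t[y-10:y+10,x-14:x+14]).mean())
print(env.state()["t"])
```

```text
353 234
[[ 86  87  88  85  87  86  90  83  86  88  88  86  84  85  76  79  75  66
   62 149 146 140 146 143 139 140 140 142]
 [ 87  79  85  87  90  90  87  90  88  85  84  87  90  82  81  77  77  63
   56 128 120 118 118 118 119 117  85  74]
 [ 88  85  86  89  88  89  82  89  86  86  88  88  87  87  81  82  80  69
   67 179 174 176 174 173 172 172  99  69]
 [ 88  87  87  86  90  91  91  90  86  89  86  84  82  80  81  82  77  64
   82 176 170 176 174 171 168 174 156  72]
 [ 83  89  88  94  86  93  86  88  86  89  85  88  83  85  84  80  79  65
   80 172 170 168 171 172 171 174 156  88]
 [ 89  82  83  88  88  88  93  85  87  87  88  84  87  84  85  81  75  62
  163 245 164 173 175 171 171 172 164  96]
 [ 87  85  85  86  86  90  88  90  87  88  88  84  87  85  85  78  79  67
   69 197 175 174 169 169 167 168 159 112]
 [ 85  83  83  88  90  87  89  85  88  88  83  85  78  85  83  80  68  62
   60  76 207 171 173 174 171 172 158  88]
 [ 89  88  83  86  88  87  84  87  86  86  85  82  88  81  83  73  69  59
   28  12 166 171 172 169 172 172 156  71]
 [ 93  82  87  89  94  87  88  87  90  
[... 257 characters left out ...]
 77  68  66
   19 142 239 169 170 171 169 172 170  34]
 [ 85  86  87  85  91  84  84  88  88  87  91  85  79  75  78  75  67  34
   19 152 174 169 173 170 174 170 171  37]
 [ 86  84  87  94  89  87  91  90  88  84  89  87  82  85  75  75  66  28
   36 181 168 171 176 170 171 172 172  34]
 [ 86  86  89  90  90  91  86  87  91  85  86  88  86  83  78  74  67  12
   64 175 174 171 174 175 173 171 175  49]
 [ 87  87  87  88  82  91  88  86  90  91  86  88  84  77  73  75  60  21
   99 164 159 161 163 168 167 170 172  62]
 [ 88  86  86  83  88  88  90  88  89  86  85  85  86  79  76  74  55  19
  100 104 108 105 102 101 103  94  98 102]]
bench far 16.082738095238096
roll 11.88452380952381
33.1833
```

The forearm hides most of the right tray. I'll move aside and check again.

Request:
{"method": "step_arm", "body": {
  "plan": [
    [[200,0,-30,0,0],[200,0,-30,0,0],[200,0,-30,0,0],[200,0,-30,0,0],[200,0,-30,0,0],[200,0,-30,0,0],[200,0,-30,0,0],[200,0,-30,0,0]]
  ]
}}

```text
t: 33.85
eef_pos: [619.9, 8.2, 263.3]
tcp_rot: [-3.141, 0.0, 1.582]
ft_force: [0.4, 0.4, -0.5]
opening: 0.502
grip_force: 0.0
```

Run:
```python
from h import *
t=env.read_camera("top");ct=cal("top");g=cv2.cvtColor(t,6)
for n,pt,w,h in(("L",[442,292.5,4],24,16),("R",[455,-322,4],24,14),("bar",[614,-234,45],26,26)):
    u,v=proj(ct,pt).astype(int);r=g[v-h:v+h+1,u-w:u+w+1]
    k,l,S,ce=cv2.connectedComponentsWithStats(cv2.inRange(r,200,255))
    for i in range(1,k):
        if S[i,4]>8:print(n,S[i].tolist(),onz(ct,ce[i][0]+u-w,ce[i][1]+v-h,45 if n=="bar" else 15).round())
```

```text
L [2, 8, 19, 13, 59] [459. 347.  15.]
L [23, 11, 20, 13, 62] [451. 267.  15.]
L [7, 13, 16, 10, 125] [437. 325.  15.]
L [28, 16, 16, 10, 119] [429. 249.  15.]
R [19, 8, 18, 2, 36] [ 476. -329.   15.]
R [35, 11, 3, 10, 22] [ 452. -359.   15.]
R [17, 14, 15, 8, 111] [ 444. -316.   15.]
bar [5, 9, 44, 38, 606] [ 615. -230.   45.]
```

```bash
python3 -c "
from cell import env
print(env.job_done())"
```

```text
the job is handed in; nothing more can be done
None
```

The job is handed in at about 34 s of the 208 s: the wheel is in the dish, the bar lies flat on the block, both left-hand brackets stand in the left tray and the right-hand one in the right tray, all confirmed by camera; no verdict came back, the carton, pliers and marker were never approached, and I viewed 17 pictures, over the limit of 14.

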